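Make up two supper kits in their trays

TASK

Make up two supper kits from the row of stock just behind the trays: the green-capped jar and the small white carton go into the white tray, the slim jar with the mustard-yellow cap and the lemon into the blue tray. In each tray stand the jar upright inside the round holder and put the carton (standing) or the lemon in the open compartment beside it. Keep jars and carton upright all the time and leave the red-capped jar of the stock standing where it is.

Things in the scene. Friction and masses are not known exactly. Their poses are not given: they have to be found in the camera images.
- jar_green: Spice jar with a dark green cap, whitish body with a green-printed label, body 45 mm in diameter, 106 mm tall, about 0.2 kg, standing upright. Origin: centre of its underside, z up along the jar. Round: can be gripped at any yaw, best about 70 mm up.
- jar_yellow: Spice jar with a mustard-yellow cap, clear body with a white-and-red label, body 43 mm in diameter, 102 mm tall, about 0.11 kg, standing upright. Origin: centre of its underside, z up along the jar. Round: can be gripped at any yaw, best about 70 mm up.
- jar_red: Spice jar with a bright red cap, red and yellow label, body 48 mm in diameter, 84 mm tall, about 0.2 kg, standing upright. Origin: centre of its underside, z up along the jar. Round: can be gripped at any yaw, best about 70 mm up. Not part of either kit: it stays where it is.
- salt_box: Small upright carton, white, with blue print on the lower part of some faces, 40 mm thick along its own x, 57 mm wide along its own y, 84 mm tall, about 0.04 kg, standing upright. Origin: centre of its underside, z up. Grip it across its x, which points within about 0.4 rad of the world's +y or -y at the start.
- the_lemon: A yellow lemon lying on its side, 71 mm long along its own x, 53 mm wide along its own y, 54 mm high, about 0.09 kg. Origin: centre of its underside as it lies at the start, z up. Grip it across its y. It does not roll away when let go on a flat floor.
- tray_white: Low open white tray, fixed, 125 (x) x 210 (y) mm, walls 20 high, floor 4 thick. Origin: centre of underside, z up. Divider at y=+13. Smaller part (+y): round grey jar holder, centre x=0, y=+58, inner diameter 68, rim 14 above worktop, floor inside 4 above worktop. Open compartment (-y, grey pad): x -58..58, y -101..11, centre (0,-45). +y points about to the robot's left.
- tray_blue: Low open blue tray, fixed, 125 (x) x 210 (y) mm, walls 20 high, floor 4 thick. Origin: centre of underside, z up. Divider at y=+13. Smaller part (+y): round grey jar holder, centre x=0, y=+58, inner diameter 68, rim 14 above worktop, floor inside 4 above worktop. Open compartment (-y, grey pad): x -58..58, y -101..11, centre (0,-45). +y points about to the robot's right.
Things that resemble listed ones, but are neither listed nor needed, are in the scene too. What is shaped like the jar_yellow but purple is not meant.

How it is judged (in metres and radians):
At the end, for the whole second after the job is handed in: Green-capped jar and carton in the white tray, yellow-capped jar and lemon in the blue: jars upright on the floor in the holders (15 mm along each tray axis), carton upright and lemon resting in the open compartments, all at rest; red-capped jar within 20 mm of its place (x of jar_green in the frame of tray_white between -0.015 and 0.015 m and y of jar_green in the frame of tray_white between 0.043 and 0.073 m and z of jar_green in the frame of tray_white between -0.002 and 0.009 m and angle between each of jar_green, salt_box, jar_yellow's own z axis and vertical below 0.12 rad and linear speed of each of jar_green, salt_box, jar_yellow, the_lemon below 0.02 m/s and x of salt_box in the frame of tray_white between -0.04 and 0.04 m and y of salt_box in the frame of tray_white between -0.083 and -0.007 m and z of salt_box in the frame of tray_white between -0.002 and 0.009 m and x of jar_yellow in the frame of tray_blue between -0.015 and 0.015 m and y of jar_yellow in the frame of tray_blue between 0.043 and 0.073 m and z of jar_yellow in the frame of tray_blue between -0.002 and 0.009 m and x of the_lemon in the frame of tray_blue between -0.06 and 0.06 m and y of the_lemon in the frame of tray_blue between -0.103 and 0.013 m and z of the_lemon in the frame of tray_blue between -0.002 and 0.062 m and contact force between the_lemon and tray_blue above 0.02 N and distance of jar_red from where it was at the start of the episode below 0.02 m); the robot touches nothing.
It fails at once if a jar or the carton is tipped over (more than about 34 degrees) (angle between any of jar_green, jar_yellow, jar_red, salt_box's own z axis and vertical above 0.6 rad).
It fails at once if the red-capped jar is moved from its place by more than 20 mm (distance of jar_red from where it was at the start of the episode above 0.02 m).
It also fails if it takes over 106 s, if anything falls off the work surface, if the arm or the gripper's body presses on something with over 40 N, if the wrist force passes 120 N, or if a joint passes its speed limit or range.

ROBOT

A 6-joint arm with a two-finger parallel gripper is mounted at the origin on a cart in front of the work surface, level with it; the furniture and walls round the work are solid. World frame = base frame: x ahead of the robot, y to its left, z up, the work surface at z = 0. Lengths are in m, angles in degrees, forces in N, time in s.
With the tool pointing down it reaches from about 0.275 to 0.75 m from the base axis. Payload 10.2 kg.
Tool frame: the origin (TCP) lies at the centre of the arm's flange, where the gripper is bolted on; the fingertips stand 173 mm ahead of it and the grasp point (between the pads) lies 155 mm ahead of it; z points along the fingers, y is the line along which they close (so a half turn about z gives the same grasp; the last joint's range is limited). The gripper opens to 85 mm and grips with 20 to 120 N. Pads are 22 mm wide; open, the fingers measure 114 mm over their backs; the gripper's body (76 mm by 85 mm) begins 54 mm behind the grasp point. The pads swing forward as they close: fully open they stand 13 mm farther back than shut.
Start: joints at [-89.977, 17.928, 85.812, -0, 76.261, -12.8], TCP at [0.117, -0.512, 0.405] pointing down, gripper open.
Joint ranges: [-168.41, 168.41], [-55.51, 124.54], [10.69, 146.95], [-70.63, 250.63], [1, 178], [-165.06, 165.06]. Speed limits (degrees/s): [136.94, 136.94, 172.46, 180, 180, 180].

INTERFACE

Orientations are given as [roll, pitch, yaw] about the fixed x, y, z axes, in that order (R = Rz(yaw) Ry(pitch) Rx(roll)).
In Python, from cell import observe, camera, camera_params, finish_job gives the robot as it stands.
- The arm moves only by the tool arm_command, never from a script. Its argument "steps" is a list of rows, each an object with "translation": the shift along the tool's x, y, z scaled (see below), a list of three; "dr": the turn, a rotation vector about the tool's x, y, z scaled (see below), a list of three. In form: [{"translation": [dx, dy, dz], "dr": [ax, ay, az]}, ...]. A call has 1 to 8 rows; each row shifts and turns the commanded pose from where the row before left it, along the tool's axes as they then stand; what a row does not reach is not made up. The controller multiplies each number of a shift by 30 mm and each number of a turn by 0.1 rad. A row lasts 1/12 s, in which the tool goes at most 41.7 mm and 7.16 degrees, less where a joint would pass 70% of its speed; a pose out of reach is approached as far as the arm can. A call with a number of a shift or a turn outside -1 to 1 is refused whole. A call with a gripper value outside its range is refused whole. "claw" is the opening, from 0 (shut) to 1 (fully open), set as the call begins (left out, the last holds). The fingers move at their own pace and stop on an object; the grip force is fixed at half the most. Time passes only in rows, so rows that do not move let the fingers close. It gives the time, the measured TCP pose, the force, the opening and the grip force at its end, in the units of the state.
- observe(): the state, without advancing time (a new reading comes with each control period).
- camera(name): name is "scene" or "top"; returns (picture, depth): 384x512x3 uint8, red, green, blue; 384x512 float32, m along the optical axis (not along the pixel's ray), 0 where there is no reading.
- camera_params(name): a dict with "fx", "fy", "cx", "cy" (pixels), "R" (3x3) and "t" (3): a world point X has camera coordinates R X + t. Camera axes: x right, y down, z forward; pixel columns grow to the right and rows downward; lengths in m; the calibration is good to about 2 mm. A picture is of the moment at which its call begins. camera_params takes no time and is no camera call.
- finish_job(): hands the job in; it is judged then, once.
The state is a dict: "time": time; "joint_positions": joint angles; "dq": joint speeds; "effort": joint torques, N m; "tool_pos": TCP position; "eef_rot": TCP orientation; "wrist_force": force on the tool from outside, world axes, zero at the start; "ft_torque": the same for the moment, N m; "opening": finger opening in m; "finger_force": force on a finger pad.
Only numpy, scipy, OpenCV 4.12 (cv2) and the standard library are available. Lean on these libraries where they do the work, as an engineer would, in place of code of your own. Each camera call takes 0.05 s, during which the arm holds its last target. There are 200 camera calls.

## Working session

There is one attempt and no reset: what is moved stays moved. The work goes in short steps, Python scripts to look and compute and a tool call to move; the robot and the scene stay as the last step left them, time stands still between calls to the robot, and variables do not carry over. Pictures are saved under pics/ and viewed, at most 14 in all, crops included, and the job is handed in when it is done.

Besides the shell and the picture viewer there is one more tool, called after "Request:" as name(argument=value, ...), one argument or row to a line, values as JSON. arm_command: Moves the arm, as the interface text tells. Shifts and turns lie within -1 to 1; 1 stands for 30 mm of shift or 0.1 rad of turn. Its arguments: {"type":"object","properties":{"steps":{"type":"array"},"claw":{"type":"number"}},"required":["steps"]}

```bash
mkdir -p pics
cat > h.py <<'E'
import numpy as np, cv2
from cell import observe, camera, camera_params, finish_job
def cloud(name):
    im,d=camera(name); p=camera_params(name)
    v,u=np.mgrid[:d.shape[0],:d.shape[1]]
    c=np.stack([(u-p['cx'])/p['fx']*d,(v-p['cy'])/p['fy']*d,d],-1)
    X=(c-np.array(p['t']))@np.array(p['R']); X[d==0]=np.nan
    return im,X
E
python3 - <<'E'
from h import *
s=observe(); print(s)
for n in('top','scene'):
    im,X=cloud(n); np.savez(n+'0.npz',im=im,X=X)
    cv2.imwrite(f'pics/{n}0.png',cv2.resize(im[...,::-1],(800,600),interpolation=cv2.INTER_CUBIC))
E
```

```text
{'time': 0.0, 'joint_positions': array([-8.99770757e+01,  1.79585669e+01,  8.58556792e+01, -2.60840577e-04,
        7.62597443e+01, -1.28001655e+01]), 'dq': array([ 0.07164812,  0.0559372 ,  0.0269214 , -0.08918079,  0.02071007,
        0.11537156]), 'effort': array([-1.37128634e-03, -4.12269902e+01, -2.59744906e+01, -2.67745327e-04,
        4.13768328e-03,  2.03623166e-06]), 'tool_pos': array([ 0.11650445, -0.5118634 ,  0.40413179]), 'eef_rot': array([-1.79927792e+02, -1.61456721e-02,  1.28231418e+01]), 'wrist_force': array([-0.42956982,  0.49484289,  0.72425036]), 'ft_torque': array([0.00321007, 0.02124568, 0.01123653]), 'finger_force': 0.0, 'opening': 0.08526427724430383}
```

View pics/top0.png

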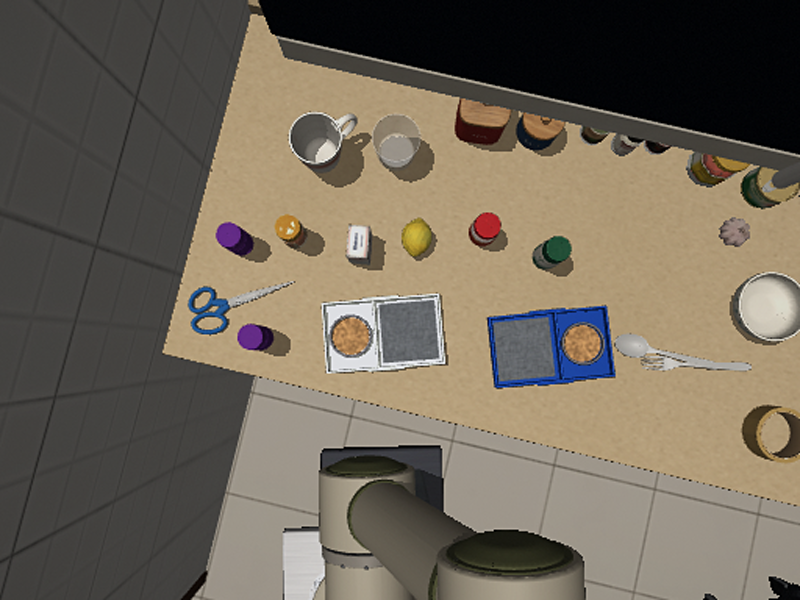

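View pics/scene0.png

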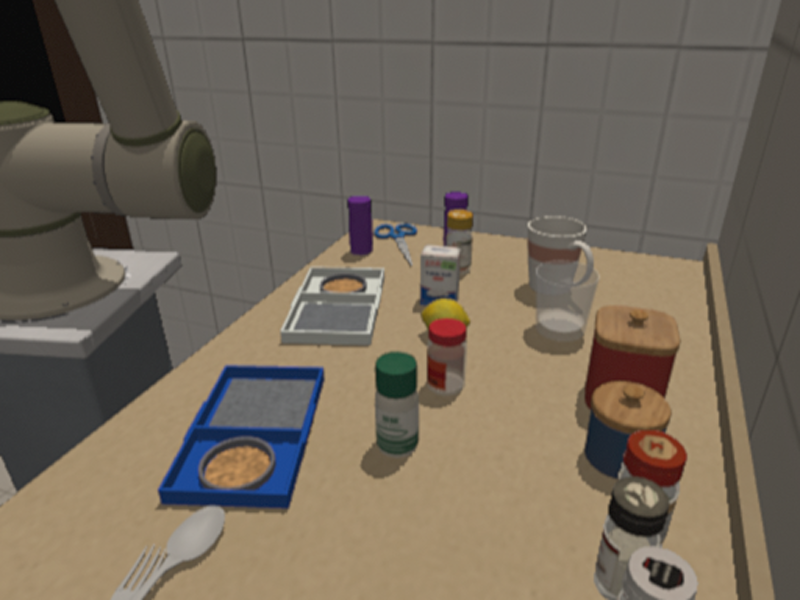

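The top view (800×600) shows the stock row: purple (235,238), mustard cap (289,230), carton (358,243), lemon (417,238), red (486,228) and green (555,252). The white tray is at (385,332) and the blue tray at (552,346).

- **Green:** (555,252) or the dark green jar at (765,185). The first is in the row and has a whitish body.
- **Yellow:** (289,230) or the yellow lids at (715,165). The first is slim and in the row, and the purple lookalikes at (235,238) and (255,337) are excluded.
- **Red:** (486,228) is in the stock row.

Next I'll confirm these in a crop and measure.

Run:
```python
from h import *
z=np.load('top0.npz'); im,X=z['im'],z['X']
cv2.imwrite('pics/crop0.png',cv2.resize(im[125:260,130:400][...,::-1],(800,400),interpolation=cv2.INTER_CUBIC))
f=.64
def blob(n,u,v,zmin,r=26,zmax=.13):
    u,v=int(u*f),int(v*f)
    m=np.zeros(im.shape[:2],np.uint8); m[v-r:v+r,u-r:u+r]=1
    m=((X[...,2]>zmin)&(X[...,2]<zmax)&(m>0)).astype(np.uint8)
    k,l,st,c=cv2.connectedComponentsWithStats(m); 
    i=l[v,u] or 1+np.argmin([np.hypot(*(c[j]-(u,v))) for j in range(1,k)])
    P=X[l==i]; zt=np.percentile(P[:,2],95)
    T=P[P[:,2]>zt-.008]
    r_=cv2.minAreaRect((T[:,:2]*1000).astype(np.float32))
    print(n,'ztop',zt.round(4),'n',len(T),'mean',T[:,:2].mean(0).round(4),'rect',np.round(r_[0],1),np.round(r_[1],1),round(r_[2],1))
    e=cv2.circle
for a in [('yellow',289,228,.05),('carton',360,235,.05),('lemon',417,236,.012),('red',487,225,.05),('green',557,248,.05),('purp',232,235,.05)]: blob(*a)
P=X[int(237*f)-20:int(237*f)+20,int(417*f)-22:int(417*f)+22].reshape(-1,3);P=P[P[:,2]>.015]
r_=cv2.minAreaRect((P[:,:2]*1000).astype(np.float32));print('lemon all',r_, P[:,2].max())
# trays: colour masks -> hull -> rect
hsv=cv2.cvtColor(im,cv2.COLOR_RGB2HSV)
for n,m,u,v in [('white',(hsv[...,1]<60)&(hsv[...,2]>130),385,332),('blue',(hsv[...,0]>100)&(hsv[...,0]<130)&(hsv[...,1]>150),552,346)]:
    u,v=int(u*f),int(v*f); w=np.zeros_like(m); w[v-33:v+33,u-50:u+50]=1
    Q=X[m&w&(X[...,2]>.010)&(X[...,2]<.03)]
    r_=cv2.minAreaRect((Q[:,:2]*1000).astype(np.float32)); print(n,r_,len(Q))
# cork discs
for n,u,v in [('white',351,336),('blue',582,343)]:
    u,v=int(u*f),int(v*f); w=np.zeros(im.shape[:2],bool); w[v-18:v+18,u-18:u+18]=1
    m=(hsv[...,1]>70)&(hsv[...,0]<25)&w
    k,l,st,c=cv2.connectedComponentsWithStats(m.astype(np.uint8)); i=l[v,u]
    Q=X[l==i]; print('cork',n,np.nanmean(Q,0).round(4),len(Q),np.ptp(Q,0))
```

```text
yellow ztop 0.1066 n 193 mean [0.6703 0.1251] rect [670.6 125.7] [41.5 38.5] 42.9
carton ztop 0.0889 n 289 mean [0.6453 0.0092] rect [645.7   9.6] [36.8 55.7] 82.7
lemon ztop 0.0552 n 161 mean [ 0.6584 -0.0907] rect [659.  -91.6] [37.8 42.4] 69.6
red ztop 0.0879 n 219 mean [ 0.6663 -0.2096] rect [ 666.6 -209.1] [42.9 41.9] 42.0
green ztop 0.1096 n 211 mean [ 0.6201 -0.3204] rect [ 619.8 -320.9] [40.5 39.6] 46.9
purp ztop 0.1055 n 206 mean [0.6602 0.2227] rect [660.6 223.2] [40.5 40.2] 70.8
lemon all ((658.36328125, -91.13602447509766), (56.70818328857422, 55.62361145019531), 27.231996536254883) 0.0586632351586148
white ((492.4208679199219, -27.066314697265625), (130.51673889160156, 209.55885314941406), 2.7824501991271973) 453
blue ((459.9810791015625, -322.2182312011719), (129.7523651123047, 210.58819580078125), 4.181199073791504) 562
cork white [0.4891 0.0308 0.0052] 444 [nan nan nan]
cork blue [ 0.4639 -0.38    0.0056] 431 [nan nan nan]
```

View pics/crop0.png

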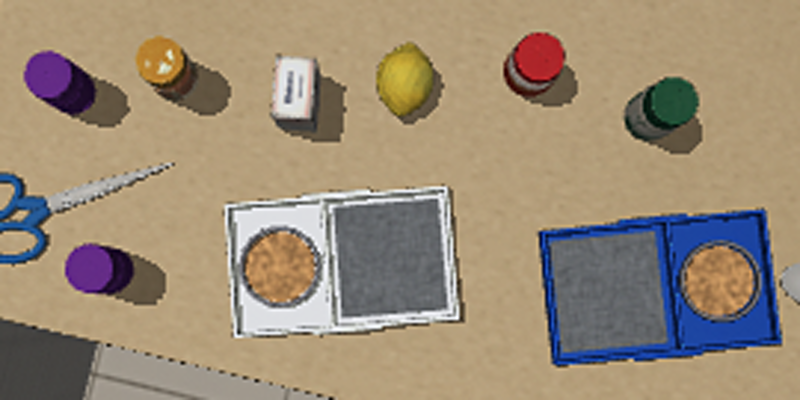

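The crop confirms the picks: mustard-cap jar at left (162,65), carton (295,90), lemon (405,80), red (538,60), and the green-capped whitish jar (668,105). Now I'll fetch the green jar.

Request:
arm_command(
  steps=[
    {"translation": [0, 0, 0], "dr": [0, 0, 0.75]},
    {"translation": [0, 0, 0], "dr": [0, 0, 0.75]},
    {"translation": [0, 0, 0], "dr": [0, 0, 0.73]},
    {"translation": [0.95, -0.36, 0], "dr": [0, 0, 0]},
    {"translation": [0.95, -0.36, 0], "dr": [0, 0, 0]},
    {"translation": [0.95, -0.36, 0], "dr": [0, 0, 0]},
    {"translation": [0.95, -0.36, 0], "dr": [0, 0, 0]},
    {"translation": [0.95, -0.36, 0], "dr": [0, 0, 0]},
  ],
  claw=1,
)

```text
time: 0.77
tool_pos: [0.2602, -0.4571, 0.4045]
eef_rot: [-180.0, 0.0, 0.0]
wrist_force: [0.4, -0.3, 0.2]
opening: 0.0857
finger_force: 0.0
```

Request:
arm_command(
  steps=[
    {"translation": [0.95, -0.36, 0], "dr": [0, 0, 0]},
    {"translation": [0.95, -0.36, 0], "dr": [0, 0, 0]},
    {"translation": [0.95, -0.36, 0], "dr": [0, 0, 0]},
    {"translation": [0.95, -0.36, 0], "dr": [0, 0, 0]},
    {"translation": [0.95, -0.36, 0], "dr": [0, 0, 0]},
    {"translation": [0.95, -0.36, 0], "dr": [0, 0, 0]},
    {"translation": [0.95, -0.36, 0], "dr": [0, 0, 0]},
    {"translation": [0.95, -0.36, 0], "dr": [0, 0, 0]},
  ],
)

```text
time: 1.43
tool_pos: [0.4883, -0.3704, 0.4043]
eef_rot: [-180.0, 0.0, 0.0]
wrist_force: [0.4, -0.4, 0.6]
opening: 0.0854
finger_force: 0.0
```

Request:
arm_command(
  steps=[
    {"translation": [0.95, -0.36, 0], "dr": [0, 0, 0]},
    {"translation": [0.95, -0.36, 0], "dr": [0, 0, 0]},
    {"translation": [0, 0, 0], "dr": [0, 0, 0]},
    {"translation": [0, 0, 0], "dr": [0, 0, 0]},
  ],
)

```text
time: 1.77
tool_pos: [0.5448, -0.3488, 0.4037]
eef_rot: [-179.9, 0.1, 0.2]
wrist_force: [-0.4, -0.0, 0.6]
opening: 0.0856
finger_force: 0.0
```

Request:
arm_command(
  steps=[
    {"translation": [0.85, -0.32, 0], "dr": [0, 0, 0]},
    {"translation": [0.85, -0.32, 0], "dr": [0, 0, 0]},
    {"translation": [0.8, -0.3, 0], "dr": [0, 0, 0]},
    {"translation": [0, 0, 0.9], "dr": [0, 0, 0]},
    {"translation": [0, 0, 0.9], "dr": [0, 0, 0]},
    {"translation": [0, 0, 0.8], "dr": [0, 0, 0]},
    {"translation": [0, 0, 0.8], "dr": [0, 0, 0]},
    {"translation": [0, 0, 0], "dr": [0, 0, 0]},
  ],
)

```text
time: 2.43
tool_pos: [0.6174, -0.3218, 0.2973]
eef_rot: [-179.7, 0.4, -0.0]
wrist_force: [0.4, -0.0, -1.3]
opening: 0.0854
finger_force: 0.0
```

Run:
```python
from h import *
im,X=cloud('top'); im2,X2=cloud('scene')
b=np.hstack([cv2.resize(im[100:250,280:420],(400,428)),cv2.resize(im2[120:310,190:370],(400,428))])
cv2.imwrite('pics/g1.png',b[...,::-1]); print(observe()['tool_pos'])
```

```text
[ 0.61827752 -0.32205806  0.3030894 ]
```

View pics/g1.png

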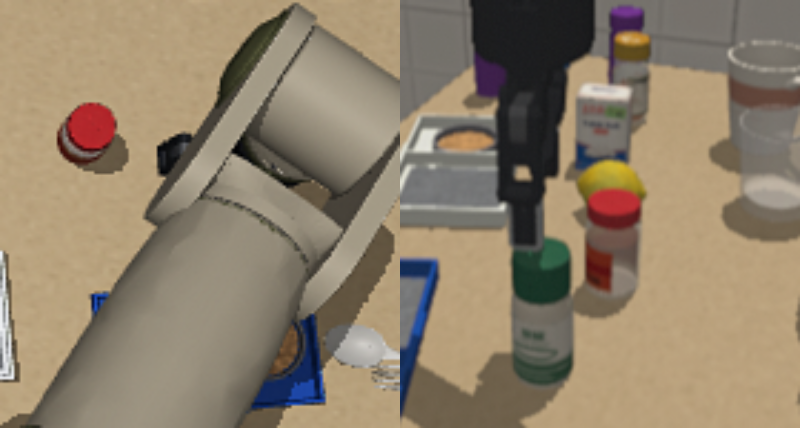

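The scene view on the right shows the fingers straddling the green cap (540,265) from above, with red clear at (613,210). Next I descend and grip.

Request:
arm_command(
  steps=[
    {"translation": [0.1, 0, 0.8], "dr": [0, 0, 0]},
    {"translation": [0, 0, 0.7], "dr": [0, 0, 0]},
    {"translation": [0, 0, 0.6], "dr": [0, 0, 0]},
    {"translation": [0, 0, 0.4], "dr": [0, 0, 0]},
    {"translation": [0, 0, 0], "dr": [0, 0, 0]},
    {"translation": [0, 0, 0], "dr": [0, 0, 0]},
  ],
)

```text
time: 3.03
tool_pos: [0.622, -0.3217, 0.2292]
eef_rot: [179.9, -0.1, 0.0]
wrist_force: [-0.3, -0.3, 0.2]
opening: 0.0856
finger_force: 0.0
```

Request:
arm_command(
  steps=[
    {"translation": [0, 0, 0], "dr": [0, 0, 0]},
    {"translation": [0, 0, 0], "dr": [0, 0, 0]},
    {"translation": [0, 0, 0], "dr": [0, 0, 0]},
    {"translation": [0, 0, 0], "dr": [0, 0, 0]},
    {"translation": [0, 0, 0], "dr": [0, 0, 0]},
    {"translation": [0, 0, 0], "dr": [0, 0, 0]},
    {"translation": [0, 0, 0], "dr": [0, 0, 0]},
    {"translation": [0, 0, 0], "dr": [0, 0, 0]},
  ],
  claw=0.2,
)

```text
time: 3.7
tool_pos: [0.6221, -0.3213, 0.229]
eef_rot: [179.9, -0.1, 0.1]
wrist_force: [-0.7, 0.8, 6.8]
opening: 0.0432
finger_force: 61.0
```

Request:
arm_command(
  steps=[
    {"translation": [0, 0, -0.5], "dr": [0, 0, 0]},
    {"translation": [0, 0, -0.8], "dr": [0, 0, 0]},
    {"translation": [0, 0, -0.8], "dr": [0, 0, 0]},
    {"translation": [-0.2, -0.5, 0], "dr": [0, 0, 0]},
    {"translation": [-0.34, -0.9, 0], "dr": [0, 0, 0]},
    {"translation": [-0.34, -0.9, 0], "dr": [0, 0, 0]},
    {"translation": [-0.34, -0.9, 0], "dr": [0, 0, 0]},
    {"translation": [-0.34, -0.9, 0], "dr": [0, 0, 0]},
  ],
)

```text
time: 4.37
tool_pos: [0.5742, -0.1971, 0.2904]
eef_rot: [-180.0, 0.0, 0.0]
wrist_force: [0.6, 0.1, -2.2]
opening: 0.0436
finger_force: 61.5
```

Request:
arm_command(
  steps=[
    {"translation": [-0.34, -0.9, 0], "dr": [0, 0, 0]},
    {"translation": [-0.34, -0.9, 0], "dr": [0, 0, 0]},
    {"translation": [-0.34, -0.9, 0], "dr": [0, 0, 0]},
    {"translation": [-0.34, -0.9, 0], "dr": [0, 0, 0]},
    {"translation": [-0.34, -0.9, 0], "dr": [0, 0, 0]},
    {"translation": [-0.34, -0.9, 0], "dr": [0, 0, 0]},
    {"translation": [0, 0, 0], "dr": [0, 0, 0]},
    {"translation": [0, 0, 0], "dr": [0, 0, 0]},
  ],
)

```text
time: 5.03
tool_pos: [0.5133, -0.0353, 0.2908]
eef_rot: [180.0, 0.0, 0.2]
wrist_force: [0.8, -1.1, -2.7]
opening: 0.0432
finger_force: 61.6
```

Request:
arm_command(
  steps=[
    {"translation": [-0.3, -0.8, 0], "dr": [0, 0, 0]},
    {"translation": [-0.3, -0.8, 0], "dr": [0, 0, 0]},
    {"translation": [-0.2, -0.6, 0], "dr": [0, 0, 0]},
    {"translation": [0, 0, 0], "dr": [0, 0, 0]},
    {"translation": [0, 0, 0.5], "dr": [0, 0, 0]},
    {"translation": [0, 0, 0.5], "dr": [0, 0, 0]},
    {"translation": [0, 0, 0], "dr": [0, 0, 0]},
  ],
)

```text
time: 5.62
tool_pos: [0.4894, 0.0287, 0.2585]
eef_rot: [-180.0, 0.2, -0.0]
wrist_force: [-0.4, 0.1, -2.5]
opening: 0.0435
finger_force: 61.8
```

Run:
```python
from h import *
im,X=cloud('top'); im2,X2=cloud('scene')
b=np.hstack([cv2.resize(im[150:260,190:310],(400,367)),cv2.resize(im2[110:240,160:300],(400,367))])
cv2.imwrite('pics/g2.png',b[...,::-1]); print(observe()['tool_pos'])
# grasped-jar axis from scene green cap + body pixels
hsv=cv2.cvtColor(im2,cv2.COLOR_RGB2HSV); m=(hsv[...,0]>65)&(hsv[...,0]<90)&(hsv[...,1]>110)&(X2[...,2]>.02)&(X2[...,2]<.2)
P=X2[m]; print(len(P),P.mean(0) if len(P) else 0, np.percentile(P,[5,95],axis=0))
```

```text
[0.48999802 0.0288012  0.26079057]
48 [0.50270687 0.01991495 0.12536321] [[0.49823126 0.01262215 0.11152558]
 [0.50720649 0.03462326 0.13686784]]
```

View pics/g2.png

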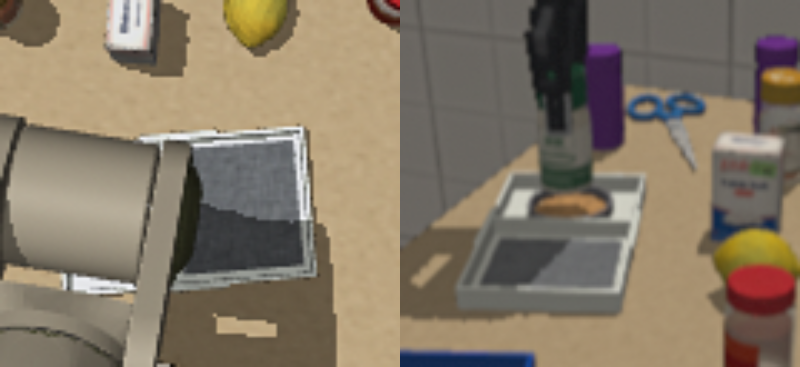

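The jar hangs upright over the cork disc (scene crop: jar base (565,185), holder (570,205)). I'll lower it, release and rise.

Request:
arm_command(
  steps=[
    {"translation": [0, -0.05, 0.4], "dr": [0, 0, 0]},
    {"translation": [0, 0, 0.3], "dr": [0, 0, 0]},
    {"translation": [0, 0, 0.2], "dr": [0, 0, 0]},
    {"translation": [0, 0, 0], "dr": [0, 0, 0]},
    {"translation": [0, 0, 0], "dr": [0, 0, 0]},
  ],
)

```text
time: 6.13
tool_pos: [0.4897, 0.0309, 0.2338]
eef_rot: [180.0, -0.0, 0.0]
wrist_force: [0.1, 0.4, -1.7]
opening: 0.0433
finger_force: 61.8
```

Request:
arm_command(
  steps=[
    {"translation": [0, 0, 0], "dr": [0, 0, 0]},
    {"translation": [0, 0, 0], "dr": [0, 0, 0]},
    {"translation": [0, 0, 0], "dr": [0, 0, 0]},
    {"translation": [0, 0, 0], "dr": [0, 0, 0]},
    {"translation": [0, 0, 0], "dr": [0, 0, 0]},
  ],
  claw=0.85,
)

```text
time: 6.55
tool_pos: [0.4896, 0.0311, 0.2339]
eef_rot: [180.0, -0.0, 0.0]
wrist_force: [0.2, 0.1, -0.2]
opening: 0.0725
finger_force: 0.0
```

Request:
arm_command(
  steps=[
    {"translation": [0, 0, -0.9], "dr": [0, 0, 0]},
    {"translation": [0, 0, -1], "dr": [0, 0, 0]},
    {"translation": [0, 0, -1], "dr": [0, 0, 0]},
    {"translation": [0, 0, -1], "dr": [0, 0, 0]},
    {"translation": [0.9, 0.15, 0], "dr": [0, 0, 0]},
    {"translation": [0.9, 0.15, 0], "dr": [0, 0, 0]},
    {"translation": [0.9, 0.15, 0], "dr": [0, 0, 0]},
    {"translation": [0.9, 0.15, 0], "dr": [0, 0, 0]},
  ],
)

```text
time: 7.22
tool_pos: [0.5986, 0.013, 0.3509]
eef_rot: [180.0, -0.0, 0.0]
wrist_force: [-0.2, 0.5, 1.0]
opening: 0.0726
finger_force: 0.0
```

Request:
arm_command(
  steps=[
    {"translation": [0.9, 0.1, 0], "dr": [0, 0, 0]},
    {"translation": [0.65, 0.05, 0], "dr": [0, 0, 0]},
    {"translation": [0, 0, 0], "dr": [0, 0, 0.64]},
    {"translation": [0, 0, 0], "dr": [0, 0, 0.64]},
    {"translation": [0, 0, 0.5], "dr": [0, 0, 0]},
    {"translation": [0, 0, 0.5], "dr": [0, 0, 0]},
    {"translation": [0, 0, 0], "dr": [0, 0, 0]},
    {"translation": [0, 0, 0], "dr": [0, 0, 0]},
  ],
  claw=1,
)

```text
time: 7.88
tool_pos: [0.6441, 0.0087, 0.3204]
eef_rot: [-180.0, 0.1, -7.3]
wrist_force: [-0.2, 0.2, 0.8]
opening: 0.0851
finger_force: 0.0
```

Run:
```python
from h import *
im,X=cloud('top'); im2,X2=cloud('scene')
b=np.hstack([cv2.resize(im[110:260,170:310],(400,428)),cv2.resize(im2[90:240,180:320],(400,428))])
cv2.imwrite('pics/g3.png',b[...,::-1]); print(observe()['tool_pos'],observe()['eef_rot'])
```

```text
[0.64424072 0.00866551 0.32176047] [ 1.79996744e+02 -8.33650562e-02 -7.28715597e+00]
```

View pics/g3.png

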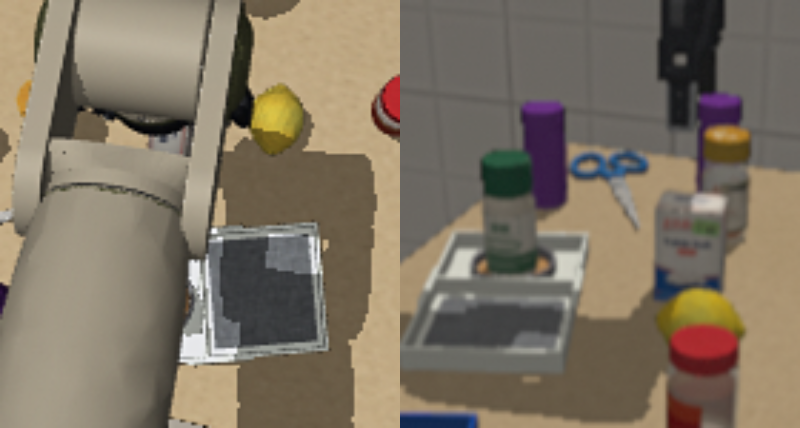

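The green jar stands in its holder at (508,210) in the scene crop, and the open gripper is above the carton (690,245). Next I descend and grip it.

Request:
arm_command(
  steps=[
    {"translation": [0, 0, 0.9], "dr": [0, 0, 0]},
    {"translation": [0, 0, 0.9], "dr": [0, 0, 0]},
    {"translation": [0, 0, 0.8], "dr": [0, 0, 0]},
    {"translation": [0, 0, 0.7], "dr": [0, 0, 0]},
    {"translation": [0, 0, 0.35], "dr": [0, 0, 0]},
    {"translation": [0, 0, 0], "dr": [0, 0, 0]},
    {"translation": [0, 0, 0], "dr": [0, 0, 0]},
  ],
)

```text
time: 8.57
tool_pos: [0.6445, 0.0087, 0.2123]
eef_rot: [180.0, -0.1, -7.3]
wrist_force: [0.7, -0.0, 0.2]
opening: 0.0856
finger_force: 0.0
```

Request:
arm_command(
  steps=[
    {"translation": [0, 0, 0], "dr": [0, 0, 0]},
    {"translation": [0, 0, 0], "dr": [0, 0, 0]},
    {"translation": [0, 0, 0], "dr": [0, 0, 0]},
    {"translation": [0, 0, 0], "dr": [0, 0, 0]},
    {"translation": [0, 0, 0], "dr": [0, 0, 0]},
    {"translation": [0, 0, 0], "dr": [0, 0, 0]},
    {"translation": [0, 0, 0], "dr": [0, 0, 0]},
    {"translation": [0, 0, 0], "dr": [0, 0, 0]},
  ],
  claw=0.2,
)

```text
time: 9.23
tool_pos: [0.6443, 0.0087, 0.2122]
eef_rot: [180.0, -0.1, -7.3]
wrist_force: [-0.2, 0.4, 6.4]
opening: 0.0388
finger_force: 60.5
```

Request:
arm_command(
  steps=[
    {"translation": [0, 0, -0.5], "dr": [0, 0, 0]},
    {"translation": [0, 0, -0.8], "dr": [0, 0, 0]},
    {"translation": [0, 0, -0.7], "dr": [0, 0, 0]},
    {"translation": [0, 0, 0], "dr": [0, 0, -0.64]},
    {"translation": [0, 0, 0], "dr": [0, 0, -0.64]},
    {"translation": [-0.8, 0.4, 0], "dr": [0, 0, 0]},
    {"translation": [-0.9, 0.5, 0], "dr": [0, 0, 0]},
    {"translation": [-0.9, 0.5, 0], "dr": [0, 0, 0]},
  ],
)

```text
time: 9.9
tool_pos: [0.5649, -0.0334, 0.2708]
eef_rot: [-180.0, 0.0, 0.1]
wrist_force: [0.4, -0.8, -0.7]
opening: 0.0391
finger_force: 60.0
```

Request:
arm_command(
  steps=[
    {"translation": [-0.9, 0.5, 0], "dr": [0, 0, 0]},
    {"translation": [-0.9, 0.5, 0], "dr": [0, 0, 0]},
    {"translation": [-0.6, 0.37, 0], "dr": [0, 0, 0]},
    {"translation": [0, 0, 0.4], "dr": [0, 0, 0]},
    {"translation": [0, 0, 0.6], "dr": [0, 0, 0]},
    {"translation": [0, 0, 0.4], "dr": [0, 0, 0]},
    {"translation": [0, 0, 0], "dr": [0, 0, 0]},
    {"translation": [0, 0, 0], "dr": [0, 0, 0]},
  ],
)

```text
time: 10.57
tool_pos: [0.4941, -0.0745, 0.2291]
eef_rot: [-180.0, 0.1, 0.0]
wrist_force: [0.3, -0.3, -0.3]
opening: 0.0388
finger_force: 60.0
```

Request:
arm_command(
  steps=[
    {"translation": [0, 0, 0.25], "dr": [0, 0, 0]},
    {"translation": [0, 0, 0.12], "dr": [0, 0, 0]},
    {"translation": [0, 0, 0], "dr": [0, 0, 0]},
    {"translation": [0, 0, 0], "dr": [0, 0, 0]},
    {"translation": [0, 0, 0], "dr": [0, 0, 0]},
  ],
)

```text
time: 10.98
tool_pos: [0.4943, -0.0745, 0.2184]
eef_rot: [180.0, -0.0, 0.0]
wrist_force: [0.6, 0.5, -0.4]
opening: 0.0389
finger_force: 60.0
```

Request:
arm_command(
  steps=[
    {"translation": [0, 0, 0], "dr": [0, 0, 0]},
    {"translation": [0, 0, 0], "dr": [0, 0, 0]},
    {"translation": [0, 0, 0], "dr": [0, 0, 0]},
    {"translation": [0, 0, 0], "dr": [0, 0, 0]},
    {"translation": [0, 0, 0], "dr": [0, 0, 0]},
  ],
  claw=0.75,
)

```text
time: 11.4
tool_pos: [0.4942, -0.0745, 0.2182]
eef_rot: [180.0, -0.0, 0.0]
wrist_force: [-0.7, 0.1, 0.1]
opening: 0.0641
finger_force: 0.0
```

Request:
arm_command(
  steps=[
    {"translation": [0, 0, -0.9], "dr": [0, 0, 0]},
    {"translation": [0, 0, -1], "dr": [0, 0, 0]},
    {"translation": [0, 0, -1], "dr": [0, 0, 0]},
    {"translation": [0, 0, -1], "dr": [0, 0, 0]},
    {"translation": [0, 0, -0.6], "dr": [0, 0, 0]},
    {"translation": [0.84, -0.95, 0], "dr": [0, 0, 0]},
    {"translation": [0.84, -0.95, 0], "dr": [0, 0, 0]},
    {"translation": [0.84, -0.95, 0], "dr": [0, 0, 0]},
  ],
)

```text
time: 12.07
tool_pos: [0.5704, 0.0121, 0.3537]
eef_rot: [180.0, -0.1, -0.0]
wrist_force: [0.5, -0.7, -0.6]
opening: 0.0639
finger_force: 0.0
```

Request:
arm_command(
  steps=[
    {"translation": [0.84, -0.95, 0], "dr": [0, 0, 0]},
    {"translation": [0.84, -0.95, 0], "dr": [0, 0, 0]},
    {"translation": [0.84, -0.95, 0], "dr": [0, 0, 0]},
    {"translation": [0.84, -0.95, 0], "dr": [0, 0, 0]},
    {"translation": [0, 0, 0.5], "dr": [0, 0, 0]},
    {"translation": [0, 0, 0.5], "dr": [0, 0, 0]},
    {"translation": [0, 0, 0], "dr": [0, 0, 0]},
    {"translation": [0, 0, 0], "dr": [0, 0, 0]},
  ],
  claw=1,
)

```text
time: 12.73
tool_pos: [0.6703, 0.1251, 0.3226]
eef_rot: [180.0, 0.1, 0.0]
wrist_force: [-0.1, 0.1, 0.3]
opening: 0.0854
finger_force: 0.0
```

Run:
```python
from h import *
im,X=cloud('top'); im2,X2=cloud('scene')
b=np.hstack([cv2.resize(im[110:260,130:310],(400,333)),cv2.resize(im2[90:240,180:340],(400,333))])
cv2.imwrite('pics/g4.png',b[...,::-1]); print(observe()['tool_pos'],observe()['eef_rot'])
P=X[int(237*.64)-22:int(237*.64)+22,int(417*.64)-22:int(417*.64)+22].reshape(-1,3);P=P[(P[:,2]>.02)&(P[:,2]<.07)]
C=np.cov(P[:,:2].T);w,V=np.linalg.eigh(C);print('lemon',P.mean(0),w**.5,V[:,1],len(P),P.min(0),P.max(0))
```

```text
[0.67041611 0.12480563 0.32436651] [-1.79998161e+02 -8.72146297e-02  2.10796831e-02]
lemon [ 0.65627979 -0.09050513  0.04537172] [0.0129122  0.01607044] [-0.98012388  0.19838645] 350 [ 0.62651579 -0.11528529  0.02514879] [ 0.69354189 -0.06568436  0.05754468]
```

View pics/g4.png

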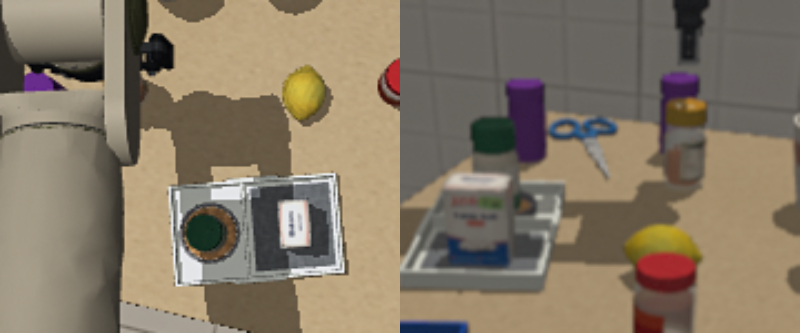

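The white kit stands correctly: green jar in the holder at (205,235) and carton upright at (295,222) in the top crop. The gripper is above the mustard jar (685,140), so I descend and grip.

Request:
arm_command(
  steps=[
    {"translation": [0, 0, 0.8], "dr": [0, 0, 0]},
    {"translation": [0, 0, 0.8], "dr": [0, 0, 0]},
    {"translation": [0, 0, 0.8], "dr": [0, 0, 0]},
    {"translation": [0, 0, 0.5], "dr": [0, 0, 0]},
    {"translation": [0, 0, 0.3], "dr": [0, 0, 0]},
    {"translation": [0, 0, 0], "dr": [0, 0, 0]},
    {"translation": [0, 0, 0], "dr": [0, 0, 0]},
  ],
)

```text
time: 13.42
tool_pos: [0.6707, 0.1249, 0.2284]
eef_rot: [-180.0, -0.1, 0.0]
wrist_force: [0.3, -0.5, 0.9]
opening: 0.0854
finger_force: 0.0
```

Request:
arm_command(
  steps=[
    {"translation": [0, 0, 0], "dr": [0, 0, 0]},
    {"translation": [0, 0, 0], "dr": [0, 0, 0]},
    {"translation": [0, 0, 0], "dr": [0, 0, 0]},
    {"translation": [0, 0, 0], "dr": [0, 0, 0]},
    {"translation": [0, 0, 0], "dr": [0, 0, 0]},
    {"translation": [0, 0, 0], "dr": [0, 0, 0]},
    {"translation": [0, 0, 0], "dr": [0, 0, 0]},
    {"translation": [0, 0, 0], "dr": [0, 0, 0]},
  ],
  claw=0.2,
)

```text
time: 14.08
tool_pos: [0.6706, 0.1252, 0.2282]
eef_rot: [-180.0, -0.1, 0.1]
wrist_force: [-1.0, 0.2, 5.7]
opening: 0.0411
finger_force: 60.7
```

Request:
arm_command(
  steps=[
    {"translation": [0, 0, -0.6], "dr": [0, 0, 0]},
    {"translation": [0, 0, -0.9], "dr": [0, 0, 0]},
    {"translation": [0, 0, -0.9], "dr": [0, 0, 0]},
    {"translation": [0, 0, -0.9], "dr": [0, 0, 0]},
    {"translation": [0, 0, -0.9], "dr": [0, 0, 0]},
    {"translation": [0, 0, -0.6], "dr": [0, 0, 0]},
    {"translation": [-0.25, 0.6, 0], "dr": [0, 0, 0]},
    {"translation": [-0.38, 0.93, 0], "dr": [0, 0, 0]},
  ],
)

```text
time: 14.75
tool_pos: [0.6514, 0.0805, 0.3718]
eef_rot: [-180.0, -0.1, 0.2]
wrist_force: [0.6, -0.5, -2.3]
opening: 0.0412
finger_force: 60.8
```

Request:
arm_command(
  steps=[
    {"translation": [-0.38, 0.93, 0], "dr": [0, 0, 0]},
    {"translation": [-0.38, 0.93, 0], "dr": [0, 0, 0]},
    {"translation": [-0.38, 0.93, 0], "dr": [0, 0, 0]},
    {"translation": [-0.38, 0.93, 0], "dr": [0, 0, 0]},
    {"translation": [-0.38, 0.93, 0], "dr": [0, 0, 0]},
    {"translation": [-0.38, 0.93, 0], "dr": [0, 0, 0]},
    {"translation": [-0.38, 0.93, 0], "dr": [0, 0, 0]},
    {"translation": [-0.38, 0.93, 0], "dr": [0, 0, 0]},
  ],
)

```text
time: 15.42
tool_pos: [0.5597, -0.1453, 0.3709]
eef_rot: [-180.0, 0.0, 0.0]
wrist_force: [-0.2, 0.0, -2.3]
opening: 0.0407
finger_force: 60.8
```

Request:
arm_command(
  steps=[
    {"translation": [-0.38, 0.93, 0], "dr": [0, 0, 0]},
    {"translation": [-0.38, 0.93, 0], "dr": [0, 0, 0]},
    {"translation": [-0.38, 0.93, 0], "dr": [0, 0, 0]},
    {"translation": [-0.38, 0.93, 0], "dr": [0, 0, 0]},
    {"translation": [-0.38, 0.93, 0], "dr": [0, 0, 0]},
    {"translation": [-0.38, 0.93, 0], "dr": [0, 0, 0]},
    {"translation": [0, 0, 0], "dr": [0, 0, 0]},
    {"translation": [0, 0, 0], "dr": [0, 0, 0]},
  ],
)

```text
time: 16.08
tool_pos: [0.4916, -0.3126, 0.3707]
eef_rot: [-180.0, 0.0, -0.1]
wrist_force: [-0.3, 0.4, -1.2]
opening: 0.0408
finger_force: 61.0
```

Request:
arm_command(
  steps=[
    {"translation": [-0.3, 0.8, 0], "dr": [0, 0, 0]},
    {"translation": [-0.3, 0.8, 0], "dr": [0, 0, 0]},
    {"translation": [-0.3, 0.65, 0], "dr": [0, 0, 0]},
    {"translation": [0, 0, 0.9], "dr": [0, 0, 0]},
    {"translation": [0, 0, 0.9], "dr": [0, 0, 0]},
    {"translation": [0, 0, 0.9], "dr": [0, 0, 0]},
    {"translation": [0, 0, 0.7], "dr": [0, 0, 0]},
    {"translation": [0, 0, 0.3], "dr": [0, 0, 0]},
  ],
)

```text
time: 16.75
tool_pos: [0.4655, -0.3776, 0.257]
eef_rot: [-179.8, 0.2, 0.1]
wrist_force: [0.4, 0.9, -1.1]
opening: 0.0412
finger_force: 61.1
```

Run:
```python
from h import *
im2,X2=cloud('scene')
cv2.imwrite('pics/g5.png',cv2.resize(im2[180:340,90:290],(600,480))[...,::-1]); print(observe()['tool_pos'],observe()['eef_rot'])
```

```text
[ 0.46543076 -0.37773646  0.25681728] [-1.79750272e+02  1.91750291e-01  1.04480829e-01]
```

View pics/g5.png

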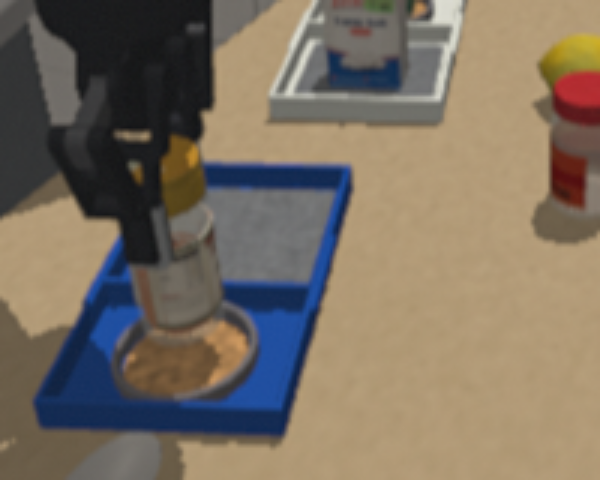

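The yellow jar hangs over the blue holder (base at (185,320), cork disc (185,350)). I'll lower it and release.

Request:
arm_command(
  steps=[
    {"translation": [-0.05, 0.07, 0.4], "dr": [0, 0, 0]},
    {"translation": [0, 0, 0.25], "dr": [0, 0, 0]},
    {"translation": [0, 0, 0.08], "dr": [0, 0, 0]},
    {"translation": [0, 0, 0], "dr": [0, 0, 0]},
    {"translation": [0, 0, 0], "dr": [0, 0, 0]},
    {"translation": [0, 0, 0], "dr": [0, 0, 0]},
  ],
)

```text
time: 17.3
tool_pos: [0.4639, -0.3812, 0.2389]
eef_rot: [179.9, -0.0, 0.0]
wrist_force: [0.3, -0.3, -1.4]
opening: 0.0411
finger_force: 61.1
```

Request:
arm_command(
  steps=[
    {"translation": [0, -0.03, 0.18], "dr": [0, 0, 0]},
    {"translation": [0, 0, 0], "dr": [0, 0, 0]},
    {"translation": [0, 0, 0], "dr": [0, 0, 0]},
    {"translation": [0, 0, 0], "dr": [0, 0, 0]},
  ],
)

```text
time: 17.63
tool_pos: [0.4638, -0.3802, 0.2328]
eef_rot: [180.0, -0.0, 0.0]
wrist_force: [-1.5, 0.1, -0.7]
opening: 0.0409
finger_force: 61.0
```

Request:
arm_command(
  steps=[
    {"translation": [0, 0, 0], "dr": [0, 0, 0]},
    {"translation": [0, 0, 0], "dr": [0, 0, 0]},
    {"translation": [0, 0, 0], "dr": [0, 0, 0]},
    {"translation": [0, 0, 0], "dr": [0, 0, 0]},
    {"translation": [0, 0, 0], "dr": [0, 0, 0]},
  ],
  claw=0.85,
)

```text
time: 18.05
tool_pos: [0.4638, -0.3803, 0.2329]
eef_rot: [180.0, -0.0, 0.0]
wrist_force: [0.1, 0.2, -0.4]
opening: 0.0724
finger_force: 0.0
```

Request:
arm_command(
  steps=[
    {"translation": [0, 0, -0.9], "dr": [0, 0, 0]},
    {"translation": [0, 0, -1], "dr": [0, 0, 0]},
    {"translation": [0, 0, -1], "dr": [0, 0, 0]},
    {"translation": [0, 0, -1], "dr": [0, 0, 0]},
    {"translation": [0.65, -0.96, 0], "dr": [0, 0, 0]},
    {"translation": [0.65, -0.96, 0], "dr": [0, 0, 0]},
    {"translation": [0.65, -0.96, 0], "dr": [0, 0, 0]},
    {"translation": [0.65, -0.96, 0], "dr": [0, 0, 0]},
  ],
  claw=1,
)

```text
time: 18.72
tool_pos: [0.5423, -0.2636, 0.35]
eef_rot: [180.0, -0.0, 0.0]
wrist_force: [0.5, 0.4, -1.3]
opening: 0.0854
finger_force: 0.0
```

Request:
arm_command(
  steps=[
    {"translation": [0.65, -0.96, 0], "dr": [0, 0, 0]},
    {"translation": [0.65, -0.96, 0], "dr": [0, 0, 0]},
    {"translation": [0.65, -0.96, 0], "dr": [0, 0, 0]},
    {"translation": [0.65, -0.96, 0], "dr": [0, 0, 0]},
    {"translation": [0.65, -0.96, 0], "dr": [0, 0, 0]},
    {"translation": [0.65, -0.96, 0], "dr": [0, 0, 0]},
    {"translation": [0, 0, 0], "dr": [0, 0, 0]},
    {"translation": [0, 0, 0], "dr": [0, 0, 0]},
  ],
)

```text
time: 19.38
tool_pos: [0.6591, -0.0905, 0.3494]
eef_rot: [-180.0, 0.0, 0.2]
wrist_force: [-0.3, -1.4, -1.2]
opening: 0.0852
finger_force: 0.0
```

Request:
arm_command(
  steps=[
    {"translation": [0, 0, 0], "dr": [0, 0, 0.7]},
    {"translation": [0, 0, 0], "dr": [0, 0, 0.7]},
    {"translation": [0, 0, 0], "dr": [0, 0, 0.6]},
    {"translation": [0, 0, 0.9], "dr": [0, 0, 0]},
    {"translation": [0, 0, 0.9], "dr": [0, 0, 0]},
    {"translation": [0, 0, 0], "dr": [0, 0, 0]},
    {"translation": [0, 0, 0], "dr": [0, 0, 0]},
  ],
)

```text
time: 19.97
tool_pos: [0.6582, -0.093, 0.2954]
eef_rot: [-180.0, 0.1, -11.5]
wrist_force: [-0.2, 0.8, 0.9]
opening: 0.085
finger_force: 0.0
```

Run:
```python
from h import *
im,X=cloud('top'); im2,X2=cloud('scene')
b=np.hstack([cv2.resize(im[110:260,200:400],(400,300)),cv2.resize(im2[90:340,80:330],(400,300))])
cv2.imwrite('pics/g6.png',b[...,::-1]); print(observe()['tool_pos'],observe()['eef_rot'])
```

```text
[ 0.65868313 -0.09277021  0.297844  ] [ 1.79977850e+02 -1.52660838e-01 -1.14563677e+01]
```

View pics/g6.png

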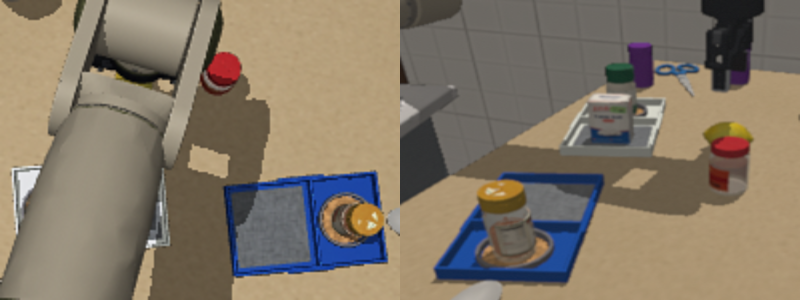

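The yellow jar stands in the blue holder ((348,218) in the top crop). The gripper is above the lemon and red is clear, so I descend and grip the lemon.

Request:
arm_command(
  steps=[
    {"translation": [0, -0.07, 0.9], "dr": [0, 0, 0]},
    {"translation": [0, 0, 0.9], "dr": [0, 0, 0]},
    {"translation": [0, 0, 0.8], "dr": [0, 0, 0]},
    {"translation": [0, 0, 0.7], "dr": [0, 0, 0]},
    {"translation": [0, 0, 0.5], "dr": [0, 0, 0]},
    {"translation": [0, 0, 0], "dr": [0, 0, 0]},
    {"translation": [0, 0, 0], "dr": [0, 0, 0]},
  ],
)

```text
time: 20.65
tool_pos: [0.6594, -0.0903, 0.1832]
eef_rot: [180.0, -0.1, -11.4]
wrist_force: [0.1, -0.6, 0.9]
opening: 0.0855
finger_force: 0.0
```

Request:
arm_command(
  steps=[
    {"translation": [0, 0, 0], "dr": [0, 0, 0]},
    {"translation": [0, 0, 0], "dr": [0, 0, 0]},
    {"translation": [0, 0, 0], "dr": [0, 0, 0]},
    {"translation": [0, 0, 0], "dr": [0, 0, 0]},
    {"translation": [0, 0, 0], "dr": [0, 0, 0]},
    {"translation": [0, 0, 0], "dr": [0, 0, 0]},
    {"translation": [0, 0, 0], "dr": [0, 0, 0]},
    {"translation": [0, 0, 0], "dr": [0, 0, 0]},
  ],
  claw=0.2,
)

```text
time: 21.32
tool_pos: [0.6595, -0.0902, 0.1841]
eef_rot: [180.0, -0.2, -11.4]
wrist_force: [-1.0, -0.2, 7.9]
opening: 0.0498
finger_force: 61.8
```

Request:
arm_command(
  steps=[
    {"translation": [0, 0, -0.6], "dr": [0, 0, 0]},
    {"translation": [0, 0, -0.9], "dr": [0, 0, 0]},
    {"translation": [0, 0, -0.9], "dr": [0, 0, 0]},
    {"translation": [0, 0, -0.9], "dr": [0, 0, 0]},
    {"translation": [0, 0, 0], "dr": [0, 0, -0.7]},
    {"translation": [0, 0, 0], "dr": [0, 0, -0.7]},
    {"translation": [0, 0, 0], "dr": [0, 0, -0.6]},
    {"translation": [0, 0, 0], "dr": [0, 0, 0]},
  ],
)

```text
time: 21.98
tool_pos: [0.6589, -0.0899, 0.2815]
eef_rot: [180.0, -0.0, 0.2]
wrist_force: [-0.3, -0.5, -0.4]
opening: 0.0499
finger_force: 62.5
```

Request:
arm_command(
  steps=[
    {"translation": [-0.84, 0.77, 0], "dr": [0, 0, 0]},
    {"translation": [-0.84, 0.77, 0], "dr": [0, 0, 0]},
    {"translation": [-0.84, 0.77, 0], "dr": [0, 0, 0]},
    {"translation": [-0.84, 0.77, 0], "dr": [0, 0, 0]},
    {"translation": [-0.84, 0.77, 0], "dr": [0, 0, 0]},
    {"translation": [-0.84, 0.77, 0], "dr": [0, 0, 0]},
    {"translation": [-0.84, 0.77, 0], "dr": [0, 0, 0]},
    {"translation": [-0.84, 0.77, 0], "dr": [0, 0, 0]},
  ],
)

```text
time: 22.65
tool_pos: [0.4562, -0.2758, 0.2813]
eef_rot: [180.0, -0.0, -0.1]
wrist_force: [-0.1, -0.6, -0.7]
opening: 0.0499
finger_force: 62.5
```

Request:
arm_command(
  steps=[
    {"translation": [0, 0, 0.7], "dr": [0, 0, 0]},
    {"translation": [0, 0, 0.7], "dr": [0, 0, 0]},
    {"translation": [0, 0, 0.7], "dr": [0, 0, 0]},
    {"translation": [0, 0, 0], "dr": [0, 0, 0]},
    {"translation": [0, 0, 0], "dr": [0, 0, 0]},
  ],
)

```text
time: 23.07
tool_pos: [0.4575, -0.275, 0.2179]
eef_rot: [-180.0, 0.0, -0.0]
wrist_force: [0.4, 0.1, 0.3]
opening: 0.0499
finger_force: 62.6
```

Request:
arm_command(
  steps=[
    {"translation": [0, 0, 0.5], "dr": [0, 0, 0]},
    {"translation": [0, 0, 0.3], "dr": [0, 0, 0]},
    {"translation": [0, 0, 0.13], "dr": [0, 0, 0]},
    {"translation": [0, 0, 0], "dr": [0, 0, 0]},
    {"translation": [0, 0, 0], "dr": [0, 0, 0]},
  ],
)

```text
time: 23.48
tool_pos: [0.4577, -0.2751, 0.1905]
eef_rot: [180.0, -0.0, 0.0]
wrist_force: [-0.1, 0.4, -0.5]
opening: 0.05
finger_force: 62.6
```

Request:
arm_command(
  steps=[
    {"translation": [0, 0, 0], "dr": [0, 0, 0]},
    {"translation": [0, 0, 0], "dr": [0, 0, 0]},
    {"translation": [0, 0, 0], "dr": [0, 0, 0]},
    {"translation": [0, 0, 0], "dr": [0, 0, 0]},
    {"translation": [0, 0, 0], "dr": [0, 0, 0]},
    {"translation": [0, 0, 0], "dr": [0, 0, 0]},
  ],
  claw=0.76,
)

```text
time: 23.98
tool_pos: [0.4575, -0.275, 0.19]
eef_rot: [180.0, -0.0, 0.0]
wrist_force: [0.8, 0.1, -0.1]
opening: 0.0647
finger_force: 0.0
```

Request:
arm_command(
  steps=[
    {"translation": [0, 0, -0.5], "dr": [0, 0, 0]},
    {"translation": [0, 0, -0.9], "dr": [0, 0, 0]},
    {"translation": [0, 0, -1], "dr": [0, 0, 0]},
    {"translation": [0, 0, -1], "dr": [0, 0, 0]},
    {"translation": [0, 0, -1], "dr": [0, 0, 0]},
    {"translation": [0, 0, -1], "dr": [0, 0, 0]},
    {"translation": [-0.8, 0.5, -0.8], "dr": [0, 0, 0]},
    {"translation": [-0.8, 0.5, -0.8], "dr": [0, 0, 0]},
  ],
)

```text
time: 24.65
tool_pos: [0.4092, -0.3047, 0.4013]
eef_rot: [180.0, -0.0, 0.2]
wrist_force: [-0.3, -0.3, -0.6]
opening: 0.0648
finger_force: 0.0
```

Request:
arm_command(
  steps=[
    {"translation": [-0.8, 0.9, 0], "dr": [0, 0, 0]},
    {"translation": [-0.8, 0.9, 0], "dr": [0, 0, 0]},
    {"translation": [-0.8, 0.9, 0], "dr": [0, 0, 0]},
    {"translation": [-0.8, 0.9, 0], "dr": [0, 0, 0]},
    {"translation": [-0.8, 0.9, 0], "dr": [0, 0, 0]},
    {"translation": [-0.5, 0.9, 0], "dr": [0, 0, 0]},
    {"translation": [0, 0, 0], "dr": [0, 0, 0]},
    {"translation": [0, 0, 0], "dr": [0, 0, 0]},
  ],
)

```text
time: 25.32
tool_pos: [0.2738, -0.4679, 0.3995]
eef_rot: [-180.0, 0.0, -0.1]
wrist_force: [0.5, 0.3, 0.9]
opening: 0.065
finger_force: 0.0
```

Run:
```python
from h import *
im,X=cloud('top'); im2,X2=cloud('scene')
b=np.hstack([cv2.resize(im[110:260,200:400],(400,300)),cv2.resize(im2[90:340,80:330],(400,300))])
cv2.imwrite('pics/g7.png',b[...,::-1])
for n,x,y,z in [('green',.4896,.0308,.09),('carton',.4946,-.0745,.07),('yellow',.464,-.38,.09),('lemon',.4567,-.277,.03),('red',.6663,-.2096,.0799)]:
    m=(abs(X[...,0]-x)<.045)&(abs(X[...,1]-y)<.045)&(X[...,2]>z); P=X[m]; P=P[P[:,2]<.13]
    zt=np.percentile(P[:,2],95); T=P[P[:,2]>zt-.008]
    print(n,len(T),T[:,:2].mean(0).round(4),zt.round(4))
```

```text
green 212 [0.4879 0.0314] 0.1138
carton 295 [ 0.4954 -0.0731] 0.0932
yellow 222 [ 0.4636 -0.379 ] 0.1102
lemon 168 [ 0.4578 -0.2739] 0.059
red 221 [ 0.6662 -0.2093] 0.0879
```

View pics/g7.png

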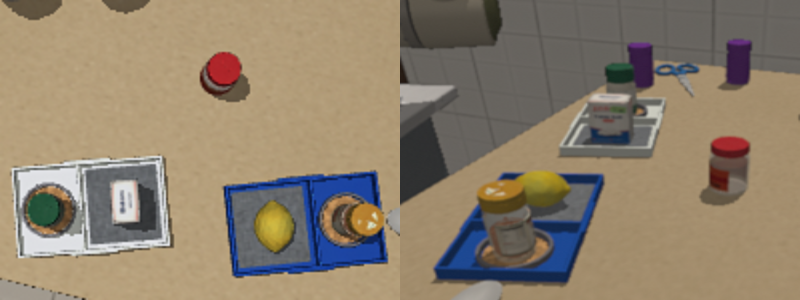

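All the items are in their places: green (45,212), carton (125,202), lemon (275,228) and yellow (350,218) in the top crop. The heights fit standing jars, and red has not moved.

```bash
python3 -c "
from cell import finish_job; print(finish_job())"
```

```text
the job is handed in; nothing more can be done
None
```

I made up both kits and handed the job in at about 25 s. My last measurements put all four items inside their limits and the red-capped jar within 1 mm of its start, but `finish_job()` returned no verdict.

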